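Seat the source cassette and hold the probe over it

ROBOT

A 6-joint arm with a two-finger parallel gripper is mounted at the origin on a cart in front of the work surface, level with it; the furniture and walls round the work are solid. World frame = base frame: x ahead of the robot, y to its left, z up, the work surface at z = 0. Lengths are in m, angles in rad, forces in N, time in s.
With the tool pointing down it reaches from about 0.375 to 0.975 m from the base axis. Payload 3.8 kg.
Tool frame: the origin (TCP) lies on the mounting face of the last link; the fingertips stand 173 mm ahead of it and the grasp point (between the pads) lies 155 mm ahead of it; z points along the fingers, y is the line along which they close (so a half turn about z gives the same grasp; the last joint's range is limited). The gripper opens to 85 mm and grips with 20 to 120 N. Pads are 22 mm wide; open, the fingers measure 114 mm over their backs; the gripper's body (76 mm by 85 mm) begins 54 mm behind the grasp point. The pads swing forward as they close: fully open they stand 13 mm farther back than shut.
Start: joints at [1.141, 0.264, 1.604, -0, 1.274, -0.037], TCP at [0.258, 0.624, 0.405] pointing down, gripper open.
Joint ranges: [-2.63, 2.63], [-0.94, 2.18], [0.31, 2.57], [-1.31, 4.45], [0, 2.66], [-2.55, 2.55]. Speed limits (rad/s): [2.57, 2.57, 3.14, 3.14, 3.14, 3.14].

INTERFACE

Orientations are given as a rotation vector (axis times angle).
In Python, from workcell import bot gives the robot as it stands.
- The arm moves only by the tool drive_tool, never from a script. Its argument "increments" is a list of rows, each an object with "delta_pos": the shift along the tool's x, y, z in mm, a list of three; "turn": the turn about the tool's z in rad; "jaw": the opening, from -1 (shut) to 1 (fully open). A call has 1 to 8 rows; each row shifts and turns the commanded pose from where the row before left it, along the tool's axes as they then stand; what a row does not reach is not made up. A row lasts 1/12 s, in which the tool goes at most 41.7 mm and 7.16 degrees, less where a joint would pass 70% of its speed; a pose out of reach is approached as far as the arm can. A call is refused whole if a number of a shift passes 41.7 or a number of a turn 0.125, either way. A call with a gripper value outside its range is refused whole. The fingers move at their own pace and stop on an object; "grip_force" is the grip in N (left out, the last holds). Time passes only in rows, so rows that do not move let the fingers close. It gives the time, the measured TCP pose, the force, the opening and the grip force at its end, in the units of the state.
- bot.read_state(): the state, without advancing time (a new reading comes with each control period).
- bot.read_camera(name): name is "side" or "top"; returns a dict with "pixels" (384x512x3 uint8, red, green, blue), "fovy" (degrees; the focal length in pixels is half the picture's height over the tangent of half this angle, whatever the lens; pixels are square), "cx", "cy" (the principal point, pixels), "k1" (the pictures are not rectified: a ray, as slopes to the right and down, at radius r is drawn at 1 + k1 r^2 times it, then the intrinsics apply), "camera_from_world" (4x4, takes a point from world to camera coordinates). Camera axes: x right, y down, z forward; pixel columns grow to the right and rows downward; lengths in m; the calibration is good to about 2 mm. A picture is of the moment at which its call begins. There is no depth.
- bot.finish_job(): hands the job in; it is judged then, once.
The state is a dict: "time": time; "q": joint angles; "joint_vel": joint speeds; "joint_torque": joint torques, N m; "tool_pos": TCP position; "tcp_rot": TCP orientation; "wrist_force": force on the tool from outside, world axes, zero at the start; "torque": the same for the moment, N m; "width": opening from 0.0 (shut) to 1.0 (fully open); "grip_force": force on a finger pad.
Only numpy, scipy, OpenCV 4.12 (cv2) and the standard library are available. Lean on these libraries where they do the work, as an engineer would, in place of code of your own. Each camera call takes 0.05 s, during which the arm holds its last target. There are 200 camera calls.

TASK

Seat the aluminium source cassette (yellow disc up) flat and square in the pocket of the blue fixture inside the low grey shield ring, and let go of it. Then pick up the black probe, carry it over the shield wall and finish still holding it level and still, hovering about 1 cm above the yellow disc: its middle over the disc, its length along the cassette's long side, never touching the cassette. Do not touch the shield walls, and leave the jars, vial and clamp where they are.

Things in the scene. Friction and masses are not known exactly. Their poses are not given: they have to be found in the camera images.
- cassette_mid (a point): Loose source cassette: aluminium block 42 (x) x 64 (y) x 18 mm (z) with a yellow disc of 25 mm diameter in the middle of its top that stands 2 mm proud (20 mm in all), about 0.13 kg. It lies flat, disc up. This point is its centre, 10 mm above its underside and 10 mm below the top of the disc; z up, y along its 64 mm side. Either way round fits the pocket.
- pocket_floor (a point): Blue fixture fixed to the table inside the shield ring. This point is the centre of the pocket's floor, 6 mm above the table; z up, y along the pocket's long side. The pocket is 46 (x) x 68 (y) mm with a 2 mm chamfer, 8 mm deep; the fixture is 62 x 84 mm, its rim 14 mm above the table (two small 5 mm high screw feet at its y ends reach to 55 mm from the centre). A seated cassette stands 12 mm out of the pocket, its centre 10 mm above this point.
- probe_mid (a point): Loose black probe, a slim wand about 13 (x) x 85 (y) x 13 mm (z), 0.03 kg, lying flat on the table. This point is its centre, 6.5 mm above its underside; y along its length, z up. Either end may point either way.
- shield: Low square grey ring of brick walls fixed on the table round the fixture: 210 mm outside, 180 mm inside, walls 15 mm thick and 50 mm high, open at the top. Origin at the ring's centre on the table; x and y square to the walls, z up. The fixture lies near its centre, turned up to about 0.25 rad against it.
- jar: Amber sample jar with white lid, 54 mm diameter, 58 high, origin at the centre of its underside. Leave alone.
- clip: Black spring clamp, 32 x 77 x 20 mm, lying flat, origin at the centre of its underside. Leave alone.
- pot: Clear pot with blue lid, 61 mm diameter, 50 high, origin at the centre of its underside. Leave alone.
- vial: Small glass vial with black cap, 28 mm diameter, 63 high, origin at the centre of its underside. Leave alone.
- cassette: The cassette again: origin at the centre of its underside.
- probe: The probe again: origin at the centre of its underside.
- fixture: The fixture again: origin at the centre of its underside, on the table.

How it is judged:
On the way, in this order (a step that is already met when the one before it is completed fails the run):
1. the cassette is seated flat and square in the pocket and let go (horizontal distance between cassette_mid and pocket_floor below 0.004 m and z of cassette_mid in the frame of pocket_floor between 0.007 and 0.012 m and angle between the y axis of cassette_mid and the y axis of pocket_floor, either way round below 0.08 rad and angle between cassette_mid's own z axis and vertical below 0.05 rad and contact force between the fingers and cassette below 0.2 N and linear speed of cassette below 0.02 m/s), for 0.2 s.
2. the probe is picked up, clear above the height of the shield wall (height (world z) of probe_mid above 0.06 m and contact force between the fingers and probe above 0.3 N), for 0.1 s.
At the end, for the whole second after the job is handed in: Cassette seated and released: within 4 mm of the pocket centre, flat, square to 0.08 rad. Probe held still in the fingers, underside 4 to 18 mm above the disc, middle within 8 mm of the disc centre from above, level and along the long side to 0.13 rad, touching nothing else (horizontal distance between cassette_mid and pocket_floor below 0.004 m and z of cassette_mid in the frame of pocket_floor between 0.007 and 0.012 m and angle between the y axis of cassette_mid and the y axis of pocket_floor, either way round below 0.08 rad and angle between cassette_mid's own z axis and vertical below 0.05 rad and contact force between the fingers and cassette below 0.2 N and z of probe_mid in the frame of cassette_mid between 0.0205 and 0.0345 m and horizontal distance between probe_mid and cassette_mid below 0.008 m and angle between the y axis of probe_mid and the y axis of cassette_mid, either way round below 0.13 rad and contact force between the fingers and probe above 0.3 N and contact force between probe and cassette below 0.05 N and contact force between probe and fixture below 0.05 N and contact force between probe and shield below 0.05 N and linear speed of probe below 0.02 m/s); the arm keeps its last pose, push and grip.
It fails at once if the probe touches the cassette (contact force between probe and cassette above 0.3 N).
It fails at once if the shield walls are touched (contact force between shield and anything else above 1 N).
It fails at once if the jar, clamp, pot or vial is pushed away by more than 2 cm (distance of any of jar, clip, pot, vial from where it was at the start of the episode above 0.02 m).
It also fails if it takes over 67 s, if anything falls off the work surface, if the arm or the gripper's body presses on something with over 40 N, if the wrist force passes 120 N, or if a joint passes its speed limit or range.

## Working session

There is one attempt and no reset: what is moved stays moved. The work goes in short steps, Python scripts to look and compute and a tool call to move; the robot and the scene stay as the last step left them, time stands still between calls to the robot, and variables do not carry over. Pictures are saved under pics/ and viewed, at most 10 in all, crops included, and the job is handed in when it is done.

Besides the shell and the picture viewer there is one more tool, called after ">>>" in YAML: its name, and indented under it one key for each argument. drive_tool: Moves the arm, as the interface text tells. Its arguments: {"type":"object","properties":{"increments":{"type":"array"},"grip_force":{"type":"number"}},"required":["increments"]}

```bash
mkdir -p pics
cat > h.py <<'E'
import numpy as np, cv2, pickle
from workcell import bot
def cam(n):
    c=bot.read_camera(n); p=np.asarray(c["pixels"])
    c["f"]=p.shape[0]/2/np.tan(np.radians(c["fovy"])/2); return c
def save(c,fn): cv2.imwrite("pics/"+fn,cv2.cvtColor(np.asarray(c["pixels"]),cv2.COLOR_RGB2BGR))
def KD(c): return np.array([[c["f"],0,c["cx"]],[0,c["f"],c["cy"]],[0,0,1.]]),np.array([c["k1"],0,0,0,0.])
def onplane(c,uv,z):
    K,D=KD(c); s=cv2.undistortPoints(np.float64(uv).reshape(-1,1,2),K,D,None,None,None).reshape(-1,2)
    T=np.asarray(c["camera_from_world"]);R,t=T[:3,:3],T[:3,3]
    o=-R.T@t; d=np.c_[s,np.ones(len(s))]@R
    return o+d*((z-o[2])/d[:,2])[:,None]
def proj(c,P):
    K,D=KD(c);T=np.asarray(c["camera_from_world"])
    return cv2.projectPoints(np.float64(P).reshape(-1,1,3),cv2.Rodrigues(T[:3,:3])[0],T[:3,3],K,D)[0].reshape(-1,2)
E
python3 - <<'E'
from h import *
for n in("top","side"):
    c=cam(n);save(c,n+"0.png");T=np.asarray(c["camera_from_world"]);print(n,c["f"],c["k1"],-T[:3,:3].T@T[:3,3])
print(bot.read_state())
E
```

```text
top 354.2077316484164 -0.0057563944817006895 [0.3012835  0.08926199 1.26404828]
side 457.7136744491948 0.008277667016230502 [0.50897057 0.99792598 0.85804271]
{'time': 0.1, 'q': array([ 1.14107802e+00,  2.64695178e-01,  1.60524833e+00,  6.74853247e-06,
        1.27373386e+00, -3.68773469e-02]), 'joint_vel': array([ 3.25059299e-04,  1.17969034e-03, -4.30986192e-03,  2.14309193e-03,
       -1.95145583e-03,  7.09536033e-05]), 'joint_torque': array([-3.80089241e-04, -5.16705143e+01, -3.68590307e+01, -5.84842928e-05,
        6.22766238e-03,  1.29171698e-05]), 'tool_pos': array([0.25825487, 0.62330075, 0.40346859]), 'tcp_rot': array([-0.61302036, -3.08070331,  0.0031831 ]), 'wrist_force': array([ 0.07658441, -0.61608598, -0.55406555]), 'torque': array([ 0.01946886, -0.04364195,  0.01792134]), 'grip_force': 0.0, 'width': 0.9996255160299459}
```

View pics/top0.png

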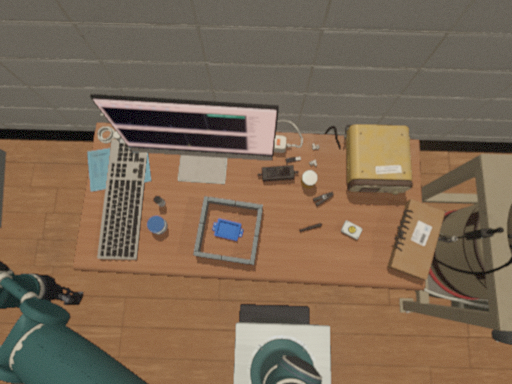

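View pics/side0.png

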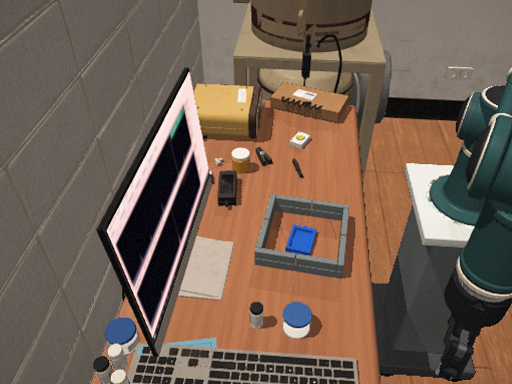

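Top: fixture at (228,230) inside the ring, probe (311,227), cassette (351,230), clamp (323,199), jar (310,178). Side: cassette (300,140), probe (297,168), fixture (302,240). Next I measure them with colour masks.

```bash
cat > m.py <<'E'
from h import *
import sys
def blob(c,box,fn,up=8):
    x0,y0,x1,y1=box
    im=cv2.resize(np.asarray(c["pixels"])[y0:y1,x0:x1],None,fx=up,fy=up,interpolation=cv2.INTER_CUBIC)
    m=fn(im.astype(int),cv2.cvtColor(im,cv2.COLOR_RGB2HSV).astype(int)).astype(np.uint8)*255
    cs,_=cv2.findContours(m,cv2.RETR_EXTERNAL,cv2.CHAIN_APPROX_NONE)
    k=max(cs,key=cv2.contourArea)[:,0,:]
    return (k+.5)/up-.5+np.array([x0,y0])
white=lambda i,h:((h[...,1]<70)&(h[...,2]>135))|((h[...,0]>20)&(h[...,0]<35)&(h[...,2]>135)&(h[...,1]>90))
yel=lambda i,h:(h[...,0]>19)&(h[...,0]<35)&(h[...,1]>110)&(h[...,2]>130)
blue=lambda i,h:(h[...,0]>100)&(h[...,0]<130)&(h[...,1]>130)
dark=lambda i,h:h[...,2]<85
def rect(P):
    (c,s,a)=cv2.minAreaRect(np.float32(P[:,:2]*1000))
    if s[0]<s[1]: a+=90
    M=cv2.moments(np.float32(P[:,:2]*1000).reshape(-1,1,2))
    return np.round(c,1),np.round(s,1),"ang",round((a+90)%180-90,1),"cent",np.round([M['m10']/M['m00'],M['m01']/M['m00']],1)
B={"top":dict(cas=(335,215,368,246),pro=(294,216,328,238),fix=(208,215,248,245)),
   "side":dict(cas=(285,128,316,152),pro=(286,154,308,182),fix=(280,220,325,260))}
E
python3 - <<'E'
from m import *
for n in B:
    c=cam(n);b=B[n]
    for nm,k,f,z in(("cas","cas",white,.018),("disc","cas",yel,.02),("pro","pro",dark,.0065),("fix","fix",blue,.014)):
        try: print(n,nm,*rect(onplane(c,blob(c,b[k],f),z)))
        except Exception as e: print(n,nm,e)
    p=np.asarray(c["pixels"])
    t=[cv2.resize(p[q[1]:q[3],q[0]:q[2]],(260,260*(q[3]-q[1])//(q[2]-q[0]))) for q in b.values()]
    H=290;t=[cv2.copyMakeBorder(x[:H],0,max(0,H-len(x)),0,0,0) for x in t]
    if n=="top": A=np.hstack(t)
cv2.imwrite("pics/crop.png",np.vstack([A,np.hstack(t)])[...,::-1])
E
```

```text
top cas [ 481.9 -238.2] [68.1 46.1] ang 63.1 cent [ 481.9 -238.2]
top disc [ 481.5 -238.6] [21.4 22.3] ang -62.3 cent [ 481.5 -238.6]
top pro [485.8 -94.5] [ 9.8 79.6] ang -73.9 cent [486.2 -97.3]
top fix [468.5 200.4] [103.   58.2] ang 77.6 cent [468.8 201.1]
side cas [ 481.4 -225.6] [86.1 47.9] ang 67.1 cent [ 481.2 -226.2]
side disc [ 478.2 -233.8] [24.6 24. ] ang 5.2 cent [ 478.5 -234. ]
side pro [483.5 -90.8] [13.4 92.3] ang -73.2 cent [483.8 -91.9]
side fix [469.4 213.2] [107.8  62.7] ang 77.9 cent [468.5 208.3]
```

View pics/crop.png

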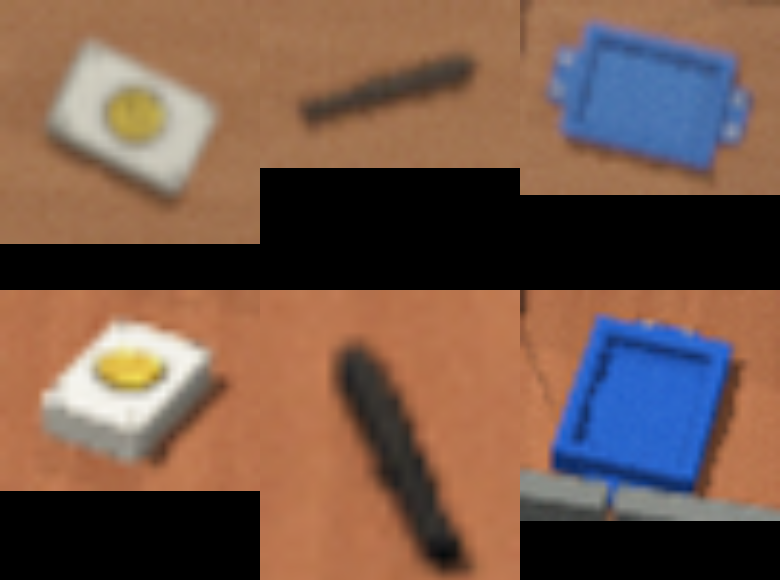

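```bash
cat > go.py <<'E'
import sys; from h import *
from scipy.spatial.transform import Rotation as R
# go.py x y z yaw_deg(tool y, world) in mm: prints remaining shift in tool axes (mm) and turn
s=bot.read_state(); M=R.from_rotvec(s["tcp_rot"]).as_matrix(); p=np.array(s["tool_pos"])*1000
yaw=np.degrees(np.arctan2(M[1,1],M[0,1]))
print("t",round(s["time"],2),"pos",p.round(1),"yaw",round(yaw,2),"tilt",np.degrees(np.arcsin(M[:2,2])).round(2),"q",np.round(s["q"],2),"w",round(s["width"],3),"grip",s["grip_force"],"F",np.round(s["wrist_force"],1))
if len(sys.argv)>4:
    t=np.array(sys.argv[1:4],float); d=(yaw-float(sys.argv[4])+90)%180-90
    print("shift now-axes",(M.T@(t-p)).round(1),"turn",np.radians(d).round(4))
E
python3 go.py 480 -237 300 63
```

```text
t 0.2 pos [258.3 623.4 403.8] yaw 67.49 tilt [-0.04 -0.08] q [ 1.14  0.26  1.6   0.    1.27 -0.04] w 1.003 grip 0.0 F [-0.3  0.  -0.1]
shift now-axes [-534.2 -709.8  104.8] turn 0.0784
```

>>> drive_tool:
  increments:
    - {"delta_pos": [-22, -29.5, 0], "turn": 0, "jaw": 1}
    - {"delta_pos": [-22, -29.5, 0], "turn": 0, "jaw": 1}
    - {"delta_pos": [-22, -29.5, 0], "turn": 0, "jaw": 1}
    - {"delta_pos": [-22, -29.5, 0], "turn": 0, "jaw": 1}
    - {"delta_pos": [-22, -29.5, 0], "turn": 0, "jaw": 1}
    - {"delta_pos": [-22, -29.5, 0], "turn": 0, "jaw": 1}
    - {"delta_pos": [-22, -29.5, 0], "turn": 0, "jaw": 1}
    - {"delta_pos": [-22, -29.5, 0], "turn": 0, "jaw": 1}

```text
time: 0.87
tool_pos: [0.3305, 0.3364, 0.4045]
tcp_rot: [0.612, 3.081, -0.0]
wrist_force: [0.7, 0.2, -0.1]
width: 0.999
grip_force: 0.0
```

>>> drive_tool:
  increments:
    - {"delta_pos": [-22, -29.5, 0], "turn": 0, "jaw": 1}
    - {"delta_pos": [-22, -29.5, 0], "turn": 0, "jaw": 1}
    - {"delta_pos": [-22, -29.5, 0], "turn": 0, "jaw": 1}
    - {"delta_pos": [-22, -29.5, 0], "turn": 0, "jaw": 1}
    - {"delta_pos": [-22, -29.5, 0], "turn": 0, "jaw": 1}
    - {"delta_pos": [-22, -29.5, 0], "turn": 0, "jaw": 1}
    - {"delta_pos": [-22, -29.5, 0], "turn": 0, "jaw": 1}
    - {"delta_pos": [-22, -29.5, 0], "turn": 0, "jaw": 1}

```text
time: 1.53
tool_pos: [0.4026, 0.051, 0.4049]
tcp_rot: [0.613, 3.08, 0.0]
wrist_force: [1.0, -0.3, 0.1]
width: 0.997
grip_force: 0.0
```

```bash
python3 go.py 480 -237 300 63
```

```text
t 1.53 pos [402.6  51.  404.9] yaw 67.51 tilt [0.05 0.  ] q [ 0.06 -0.27  2.14  0.    1.27 -1.11] w 0.997 grip 0.0 F [ 1.  -0.3  0.1]
shift now-axes [-181.6 -236.6  104.9] turn 0.0787
```

>>> drive_tool:
  increments:
    - {"delta_pos": [-22.5, -29.5, 13], "turn": 0, "jaw": 1}
    - {"delta_pos": [-22.5, -29.5, 13], "turn": 0, "jaw": 1}
    - {"delta_pos": [-22.5, -29.5, 13], "turn": 0, "jaw": 1}
    - {"delta_pos": [-22.5, -29.5, 13], "turn": 0, "jaw": 1}
    - {"delta_pos": [-22.5, -29.5, 13], "turn": 0, "jaw": 1}
    - {"delta_pos": [-22.5, -29.5, 13], "turn": 0, "jaw": 1}
    - {"delta_pos": [-21, -26, 13], "turn": 0.078, "jaw": 1}
    - {"delta_pos": [0, 0, 0], "turn": 0, "jaw": 1}

```text
time: 2.2
tool_pos: [0.4696, -0.1988, 0.3111]
tcp_rot: [-0.743, -3.05, 0.002]
wrist_force: [-0.8, 0.1, -0.0]
width: 0.999
grip_force: 0.0
```

```bash
python3 go.py 480 -237 182 63
```

```text
t 2.2 pos [ 469.6 -198.8  311.1] yaw 62.64 tilt [-0.14 -0.05] q [-0.45  0.03  2.05 -0.    1.06 -1.54] w 0.999 grip 0.0 F [-0.8  0.1 -0. ]
shift now-axes [-27.  -28.9 129.1] turn -0.0063
```

>>> drive_tool:
  increments:
    - {"delta_pos": [-9, -9.6, 25], "turn": 0, "jaw": 1}
    - {"delta_pos": [-9, -9.6, 25], "turn": 0, "jaw": 1}
    - {"delta_pos": [-9, -9.6, 25], "turn": -0.006, "jaw": 1}
    - {"delta_pos": [0, 0, 25], "turn": 0, "jaw": 1}
    - {"delta_pos": [0, 0, 19], "turn": 0, "jaw": 1}
    - {"delta_pos": [0, 0, 0], "turn": 0, "jaw": 1}

```text
time: 2.7
tool_pos: [0.4779, -0.2309, 0.1904]
tcp_rot: [-0.721, -3.049, -0.004]
wrist_force: [-0.7, 0.8, -0.5]
width: 1.0
grip_force: 0.0
```

```bash
python3 go.py 480 -237 182 63
python3 - <<'E'
from h import *
c=cam("side");p=np.asarray(c["pixels"])[60:190,230:370]
cv2.imwrite("pics/s1.png",cv2.resize(p,None,fx=4,fy=4,interpolation=2)[...,::-1])
E
```

```text
t 2.7 pos [ 477.9 -230.9  190.4] yaw 63.37 tilt [-0.44  0.25] q [-0.5   0.23  2.09  0.    0.83 -1.6 ] w 1.0 grip 0.0 F [-0.7  0.8 -0.5]
shift now-axes [-4.7 -4.5  8.4] turn 0.0065
```

View pics/s1.png

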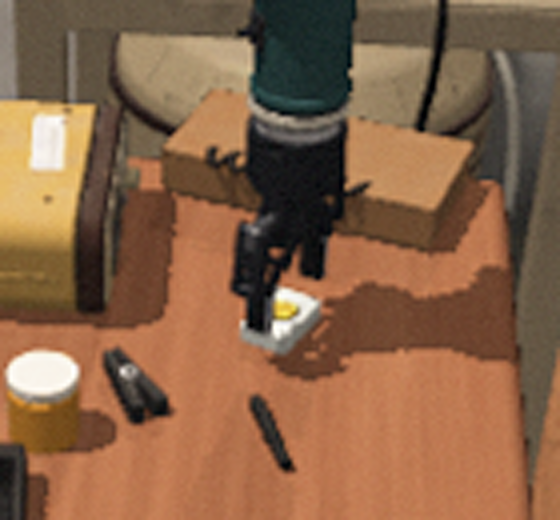

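The near finger's tip appears at about crop (260,328), i.e. pixel (295,142), in front of the near end of the cassette. I check its height.

```bash
python3 go.py 480 -237 182 63
python3 - <<'E'
from h import *
c=cam("side")
for z in(.01,.017,.03):
  print(z,[proj(c,[(.478+a*np.cos(1.1),-.233+a*np.sin(1.1),z)])[0].round(1) for a in(.0425,.057)])
E
```

```text
t 2.75 pos [ 478.8 -231.3  192.5] yaw 63.39 tilt [-0.3   0.17] q [-0.5   0.23  2.08  0.    0.83 -1.6 ] w 1.0 grip 0.0 F [ 0.1 -0.  -0. ]
shift now-axes [-3.7 -4.6 10.4] turn 0.0068
0.01 [array([293.6, 146.4]), array([291.4, 148.7])]
0.017 [array([293.8, 144.6]), array([291.6, 146.9])]
0.03 [array([294. , 141.2]), array([291.8, 143.5])]
```

>>> drive_tool:
  increments:
    - {"delta_pos": [-3.7, -4.6, 9], "turn": 0.007, "jaw": 1}
    - {"delta_pos": [0, 0, 8.5], "turn": 0, "jaw": 1}
    - {"delta_pos": [0, 0, 0], "turn": 0, "jaw": 0}
    - {"delta_pos": [0, 0, 0], "turn": 0, "jaw": 0}
    - {"delta_pos": [0, 0, 0], "turn": 0, "jaw": 0}
    - {"delta_pos": [0, 0, 0], "turn": 0, "jaw": 0}
    - {"delta_pos": [0, 0, 0], "turn": 0, "jaw": 0}
    - {"delta_pos": [0, 0, 0], "turn": 0, "jaw": 0}
  grip_force: 20

```text
time: 3.47
tool_pos: [0.4816, -0.2381, 0.1774]
tcp_rot: [0.734, 3.054, -0.0]
wrist_force: [-0.3, 1.4, 0.3]
width: 0.743
grip_force: 23.0
```

```bash
python3 go.py 480 -237 175 63
```

```text
t 3.47 pos [ 481.6 -238.1  177.4] yaw 62.97 tilt [ 0.02 -0.01] q [-0.51  0.26  2.08  0.    0.8  -1.6 ] w 0.743 grip 23.01280438899994 F [-0.3  1.4  0.3]
shift now-axes [1.9 0.3 2.4] turn -0.0005
```

>>> drive_tool:
  increments:
    - {"delta_pos": [0, 0, 0], "turn": 0, "jaw": 1}
    - {"delta_pos": [0, 0, 0], "turn": 0, "jaw": 1}
    - {"delta_pos": [0, 0, 0], "turn": 0, "jaw": 1}
    - {"delta_pos": [0, 0, -25], "turn": 0, "jaw": 1}
    - {"delta_pos": [0, 0, 0], "turn": 0.125, "jaw": 1}
    - {"delta_pos": [0, 0, 0], "turn": 0.125, "jaw": 1}
    - {"delta_pos": [0, 0, 0], "turn": 0.125, "jaw": 1}
    - {"delta_pos": [0, 0, 0], "turn": 0.125, "jaw": 1}

```text
time: 4.13
tool_pos: [0.4816, -0.2382, 0.2025]
tcp_rot: [1.475, 2.773, -0.0]
wrist_force: [-0.0, 0.4, 0.5]
width: 1.001
grip_force: 0.0
```

>>> drive_tool:
  increments:
    - {"delta_pos": [0, 0, 0], "turn": 0.125, "jaw": 1}
    - {"delta_pos": [0, 0, 0], "turn": 0.125, "jaw": 1}
    - {"delta_pos": [0, 0, 0], "turn": 0.125, "jaw": 1}
    - {"delta_pos": [0, 0, 0], "turn": 0.125, "jaw": 1}
    - {"delta_pos": [0, 0, 0], "turn": 0.125, "jaw": 1}
    - {"delta_pos": [0, 0, 0], "turn": 0.125, "jaw": 1}
    - {"delta_pos": [0, 0, 0], "turn": 0.125, "jaw": 1}
    - {"delta_pos": [0, 0, 0], "turn": 0.125, "jaw": 1}

```text
time: 4.8
tool_pos: [0.4816, -0.2382, 0.2022]
tcp_rot: [2.625, 1.726, 0.0]
wrist_force: [0.5, 0.6, 0.1]
width: 1.004
grip_force: 0.0
```

>>> drive_tool:
  increments:
    - {"delta_pos": [0, 0, 0], "turn": 0.071, "jaw": 1}
    - {"delta_pos": [0, 0, 0], "turn": 0, "jaw": 1}
    - {"delta_pos": [0, 0, 0], "turn": 0, "jaw": 1}

```text
time: 5.05
tool_pos: [0.4816, -0.2382, 0.2022]
tcp_rot: [2.677, 1.643, 0.0]
wrist_force: [-0.2, -1.0, -0.1]
width: 0.999
grip_force: 0.0
```

```bash
python3 go.py 481.6 -238.1 181 -27
```

```text
t 5.05 pos [ 481.6 -238.2  202.2] yaw -26.92 tilt [ 0. -0.] q [-0.51  0.22  2.07 -0.    0.85 -0.04] w 0.999 grip 0.0 F [-0.2 -1.  -0.1]
shift now-axes [ 0.1  0.  21.2] turn 0.0014
```

>>> drive_tool:
  increments:
    - {"delta_pos": [0, 0, 12], "turn": 0, "jaw": 1}
    - {"delta_pos": [0, 0, 9], "turn": 0, "jaw": 1}
    - {"delta_pos": [0, 0, 0], "turn": 0, "jaw": -0.2}
    - {"delta_pos": [0, 0, 0], "turn": 0, "jaw": -0.2}
    - {"delta_pos": [0, 0, 0], "turn": 0, "jaw": -0.2}
    - {"delta_pos": [0, 0, 0], "turn": 0, "jaw": -0.2}
    - {"delta_pos": [0, 0, 0], "turn": 0, "jaw": -0.2}
    - {"delta_pos": [0, 0, 0], "turn": 0, "jaw": -0.2}

```text
time: 5.72
tool_pos: [0.4816, -0.2382, 0.1814]
tcp_rot: [2.679, 1.64, 0.0]
wrist_force: [-0.5, 0.3, -1.2]
width: 0.489
grip_force: 20.5
```

```bash
python3 go.py 481.6 -238.1 181 -27
```

```text
t 5.72 pos [ 481.6 -238.2  181.4] yaw -27.04 tilt [ 0.02 -0.01] q [-0.51  0.25  2.08 -0.    0.81 -0.03] w 0.489 grip 20.497844517230988 F [-0.5  0.3 -1.2]
shift now-axes [ 0.1 -0.1  0.4] turn -0.0007
```

>>> drive_tool:
  increments:
    - {"delta_pos": [0, 0, 0], "turn": 0, "jaw": 1}
    - {"delta_pos": [0, 0, 0], "turn": 0, "jaw": 1}
    - {"delta_pos": [0, 0, 0], "turn": 0, "jaw": 1}
    - {"delta_pos": [0, 0, 0], "turn": 0, "jaw": 1}
    - {"delta_pos": [0, 0, -30], "turn": 0, "jaw": 1}
    - {"delta_pos": [0, 0, -40], "turn": 0, "jaw": 1}
    - {"delta_pos": [-30, 0, -20], "turn": 0, "jaw": 1}
    - {"delta_pos": [-30, 0, -20], "turn": 0, "jaw": 1}

```text
time: 6.38
tool_pos: [0.455, -0.2915, 0.2936]
tcp_rot: [2.674, 1.644, 0.002]
wrist_force: [0.9, -0.6, -1.0]
width: 1.002
grip_force: 0.0
```

>>> drive_tool:
  increments:
    - {"delta_pos": [-35, 0, 0], "turn": 0, "jaw": 1}
    - {"delta_pos": [-35, 0, 0], "turn": 0, "jaw": 1}
    - {"delta_pos": [-35, 0, 0], "turn": 0, "jaw": 1}
    - {"delta_pos": [-35, 0, 0], "turn": 0, "jaw": 1}

```text
time: 6.72
tool_pos: [0.3897, -0.4175, 0.2917]
tcp_rot: [2.678, 1.64, 0.0]
wrist_force: [-0.2, -0.6, -0.1]
width: 0.997
grip_force: 0.0
```

```bash
cat > m2.py <<'E'
from m import *
def rimonly(P):  # drop the feet: keep contour points after an opening
    return P
for n in B:
    c=cam(n);b=B[n];pickle.dump(c,open(n+"2.pkl","wb"))
    for nm,k,f,z in(("cas","cas",white,.018),("disc","cas",yel,.02),("pro","pro",dark,.0065)):
        print(n,nm,*rect(onplane(c,blob(c,b[k],f),z)))
E
python3 m2.py
```

```text
top cas [ 484.2 -238.3] [68.  45.8] ang 64.0 cent [ 484.  -238.2]
top disc [ 483.8 -238.9] [22.2 21.5] ang 74.7 cent [ 483.7 -238.7]
top pro [485.2 -94.4] [10.1 79.8] ang -73.6 cent [486.1 -97.2]
side cas [ 483.4 -225.8] [87.1 47.6] ang 66.6 cent [ 483.5 -227. ]
side disc [ 481.8 -233.9] [25.4 23.4] ang 67.6 cent [ 481.2 -234. ]
side pro [483.3 -90.5] [13.6 92.9] ang -73.2 cent [483.7 -91.9]
```

Run:
```python
from m import *
for n in("top","side"):
    c=pickle.load(open(n+"2.pkl","rb"));x0,y0,x1,y1=B[n]["fix"];up=10
    im=cv2.resize(np.asarray(c["pixels"])[y0:y1,x0:x1],None,fx=up,fy=up,interpolation=cv2.INTER_CUBIC)
    m=blue(im.astype(int),cv2.cvtColor(im,cv2.COLOR_RGB2HSV).astype(int)).astype(np.uint8)*255
    for k in((0,90,110,130) if n=="top" else (0,)):
        mm=cv2.morphologyEx(m,cv2.MORPH_OPEN,np.ones((k,k),np.uint8)) if k else m
        cs,_=cv2.findContours(mm,cv2.RETR_EXTERNAL,cv2.CHAIN_APPROX_NONE)
        if not cs: continue
        P=onplane(c,(max(cs,key=cv2.contourArea)[:,0]+.5)/up-.5+[x0,y0],.014); print(n,k,*rect(P))
        if k==0:  # profile along candidate axes
            for a in(76,77,78,79):
                u=np.array([np.cos(np.radians(a)),np.sin(np.radians(a))]);v=np.array([u[1],-u[0]])
                q=P[:,:2]*1000;C=np.array([468.8,201.1]);s=(q-C)@u;w=(q-C)@v
                sel=abs(s)<30; print(a,"sides",[np.polyfit(s[sel&(g*w>0)],w[sel&(g*w>0)],1).round(3) for g in(1,-1)],
                   "ends", [[np.median(s[(g*s>0)&(h*w>18)&(h*w<28)]).round(1) for h in(1,-1)] for g in(1,-1)])
    if n=="top":A=cv2.resize(im,(400,300))
    else:
        # dark inner edges too: show enlarged
        cv2.imwrite("pics/f.png",np.hstack([A,cv2.resize(im,(390,300))[:300]])[...,::-1])
```

```text
top 0 [468.5 200.3] [103.   57.9] ang 77.8 cent [468.8 201. ]
76 sides [array([-0.039, 28.32 ]), array([ -0.036, -28.277])] ends [[np.float64(27.4), np.float64(38.2)], [np.float64(-39.2), np.float64(-29.6)]]
77 sides [array([-2.2000e-02,  2.8301e+01]), array([-1.9000e-02, -2.8265e+01])] ends [[np.float64(29.7), np.float64(38.4)], [np.float64(-39.6), np.float64(-28.0)]]
78 sides [array([-5.000e-03,  2.829e+01]), array([-2.0000e-03, -2.8265e+01])] ends [[np.float64(38.9), np.float64(38.0)], [np.float64(-39.9), np.float64(-39.1)]]
79 sides [array([1.2000e-02, 2.8292e+01]), array([ 1.6000e-02, -2.8273e+01])] ends [[np.float64(39.1), np.float64(31.5)], [np.float64(-34.3), np.float64(-39.1)]]
top 90 [468.1 201. ] [59.3 85.7] ang -88.3 cent [468.3 200.8]
top 110 [468.3 201.2] [55.3 79.2] ang -88.3 cent [468.4 200.9]
top 130 [468.  199.8] [52.5 68.7] ang -88.3 cent [468.1 199.6]
side 0 [469.5 213.2] [107.8  62.7] ang 78.0 cent [468.6 208.4]
76 sides [array([-0.03 , 28.989]), array([ -0.038, -32.858])] ends [[np.float64(45.8), np.float64(51.2)], [np.float64(-37.9), np.float64(-39.6)]]
77 sides [array([-1.3000e-02,  2.8977e+01]), array([-2.1000e-02, -3.2832e+01])] ends [[np.float64(52.5), np.float64(51.6)], [np.float64(-38.3), np.float64(-39.1)]]
78 sides [array([5.0000e-03, 2.8974e+01]), array([-5.0000e-03, -3.2816e+01])] ends [[np.float64(53.5), np.float64(51.9)], [np.float64(-38.7), np.float64(-38.7)]]
79 sides [array([2.200e-02, 2.898e+01]), array([ 1.2000e-02, -3.2811e+01])] ends [[np.float64(53.3), np.float64(52.2)], [np.float64(-39.1), np.float64(-38.3)]]
```

View pics/f.png

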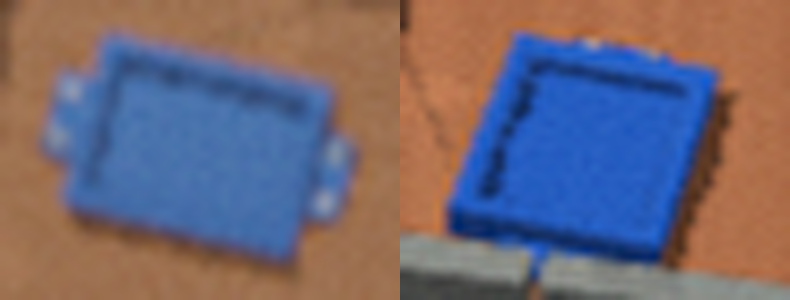

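The fixture is clearly outlined in both crops. Correcting with the camera bias seen on the cassette (top +2.3,−0.4 mm), the pocket centre is about (466.5, 200.8) mm, with its long side at 78°. I go back for the cassette.

>>> drive_tool:
  increments:
    - {"delta_pos": [40, 0, 0], "turn": 0, "jaw": 1}
    - {"delta_pos": [40, 0, 0], "turn": 0, "jaw": 1}
    - {"delta_pos": [40, 0, 0], "turn": 0, "jaw": 1}
    - {"delta_pos": [40, 0, 0], "turn": 0, "jaw": 1}
    - {"delta_pos": [35, 0, 15], "turn": 0, "jaw": 1}
    - {"delta_pos": [5, 0, 25], "turn": 0, "jaw": 1}
    - {"delta_pos": [0, 0, 25], "turn": 0, "jaw": 1}
    - {"delta_pos": [0, 0, 0], "turn": 0, "jaw": 1}

```text
time: 7.48
tool_pos: [0.4796, -0.2351, 0.2215]
tcp_rot: [-2.67, -1.64, 0.007]
wrist_force: [-0.9, -0.0, -0.6]
width: 0.998
grip_force: 0.0
```

```bash
python3 go.py 481.6 -238.2 181.4 -27
```

```text
t 7.48 pos [ 479.6 -235.1  221.5] yaw -26.9 tilt [-0.46  0.26] q [-0.5   0.19  2.06  0.    0.9  -0.03] w 0.998 grip 0.0 F [-0.9 -0.  -0.6]
shift now-axes [-1.9  3.6 40.1] turn 0.0018
```

>>> drive_tool:
  increments:
    - {"delta_pos": [0, 0, 15], "turn": 0, "jaw": 1}
    - {"delta_pos": [0, 0, 0], "turn": 0, "jaw": 1}
    - {"delta_pos": [0, 0, 0], "turn": 0, "jaw": 1}

```text
time: 7.73
tool_pos: [0.4813, -0.2381, 0.2114]
tcp_rot: [-2.679, -1.639, 0.001]
wrist_force: [-1.2, 0.4, 1.6]
width: 0.999
grip_force: 0.0
```

```bash
python3 go.py 481.6 -238.2 181.4 -27
```

```text
t 7.73 pos [ 481.3 -238.1  211.4] yaw -27.06 tilt [-0.07  0.04] q [-0.51  0.21  2.07  0.    0.87 -0.03] w 0.999 grip 0.0 F [-1.2  0.4  1.6]
shift now-axes [-0.   0.3 30. ] turn -0.0011
```

>>> drive_tool:
  increments:
    - {"delta_pos": [0, 0, 15], "turn": 0, "jaw": 1}
    - {"delta_pos": [0, 0, 15], "turn": 0, "jaw": 1}
    - {"delta_pos": [0, 0, 0], "turn": 0, "jaw": 1}
    - {"delta_pos": [0, 0, 0], "turn": 0, "jaw": -0.3}
    - {"delta_pos": [0, 0, 0], "turn": 0, "jaw": -0.3}
    - {"delta_pos": [0, 0, 0], "turn": 0, "jaw": -0.3}
    - {"delta_pos": [0, 0, 0], "turn": 0, "jaw": -0.3}
    - {"delta_pos": [0, 0, 0], "turn": 0, "jaw": -0.3}
  grip_force: 40

```text
time: 8.4
tool_pos: [0.4824, -0.2387, 0.1828]
tcp_rot: [2.677, 1.639, 0.002]
wrist_force: [-1.0, -0.2, 5.7]
width: 0.479
grip_force: 41.1
```

>>> drive_tool:
  increments:
    - {"delta_pos": [0, 0, 0], "turn": 0, "jaw": -0.3}
    - {"delta_pos": [0, 0, -5], "turn": 0, "jaw": -0.3}
    - {"delta_pos": [0, 0, -20], "turn": 0, "jaw": -0.3}
    - {"delta_pos": [0, 0, -30], "turn": 0, "jaw": -0.3}
    - {"delta_pos": [0, 0, -35], "turn": 0, "jaw": -0.3}
    - {"delta_pos": [0, 0, -30], "turn": 0, "jaw": -0.3}
    - {"delta_pos": [0, 0, -10], "turn": 0, "jaw": -0.3}
    - {"delta_pos": [0, 0, 0], "turn": 0, "jaw": -0.3}

```text
time: 9.07
tool_pos: [0.4828, -0.2388, 0.315]
tcp_rot: [2.674, 1.637, 0.006]
wrist_force: [0.5, -0.1, -0.4]
width: 0.471
grip_force: 40.8
```

```bash
python3 go.py 466.5 200.8 310 -12
```

```text
t 9.07 pos [ 482.8 -238.8  315. ] yaw -27.04 tilt [ 0.36 -0.2 ] q [-0.51  0.08  1.99  0.    1.06 -0.03] w 0.471 grip 40.7793527841568 F [ 0.5 -0.1 -0.4]
shift now-axes [ 384.1 -214.4    3.3] turn -0.2625
```

>>> drive_tool:
  increments:
    - {"delta_pos": [16, -9, 0], "turn": 0, "jaw": -0.3}
    - {"delta_pos": [32, -18, 0], "turn": 0, "jaw": -0.3}
    - {"delta_pos": [32, -18, 0], "turn": 0, "jaw": -0.3}
    - {"delta_pos": [32, -18, 0], "turn": 0, "jaw": -0.3}
    - {"delta_pos": [32, -18, 0], "turn": 0, "jaw": -0.3}
    - {"delta_pos": [32, -18, 0], "turn": 0, "jaw": -0.3}
    - {"delta_pos": [32, -18, 0], "turn": 0, "jaw": -0.3}
    - {"delta_pos": [32, -18, 0], "turn": 0, "jaw": -0.3}

```text
time: 9.73
tool_pos: [0.4688, 0.0386, 0.3086]
tcp_rot: [-2.678, -1.639, 0.006]
wrist_force: [0.4, -0.2, -1.0]
width: 0.479
grip_force: 40.8
```

>>> drive_tool:
  increments:
    - {"delta_pos": [32, -18, 0], "turn": 0, "jaw": -0.3}
    - {"delta_pos": [32, -18, 0], "turn": 0, "jaw": -0.3}
    - {"delta_pos": [32, -18, 0], "turn": 0, "jaw": -0.3}
    - {"delta_pos": [32, -18, 0], "turn": 0, "jaw": -0.3}
    - {"delta_pos": [16, -9, 0], "turn": 0, "jaw": -0.3}
    - {"delta_pos": [0, 0, 0], "turn": -0.12, "jaw": -0.3}
    - {"delta_pos": [0, 0, 0], "turn": -0.1, "jaw": -0.3}
    - {"delta_pos": [0, 0, 0], "turn": -0.0425, "jaw": -0.3}

```text
time: 10.4
tool_pos: [0.4624, 0.2025, 0.3082]
tcp_rot: [-2.434, -1.984, 0.008]
wrist_force: [0.1, 0.5, -2.2]
width: 0.474
grip_force: 40.8
```

>>> drive_tool:
  increments:
    - {"delta_pos": [0, 0, 20], "turn": 0, "jaw": -0.3}
    - {"delta_pos": [0, 0, 20], "turn": 0, "jaw": -0.3}
    - {"delta_pos": [0, 0, 0], "turn": 0, "jaw": -0.3}
    - {"delta_pos": [0, 0, 0], "turn": 0, "jaw": -0.3}

```text
time: 10.73
tool_pos: [0.462, 0.2015, 0.268]
tcp_rot: [-2.44, -1.976, 0.011]
wrist_force: [-0.5, -0.5, -1.5]
width: 0.475
grip_force: 40.8
```

```bash
python3 go.py 466.5 200.8 215 -12
python3 - <<'E'
from h import *
c=cam("side");p=np.asarray(c["pixels"])[150:290,220:390]
cv2.imwrite("pics/s2.png",cv2.resize(p,None,fx=4,fy=4,interpolation=2)[...,::-1])
E
```

```text
t 10.73 pos [462.  201.5 268. ] yaw -12.0 tilt [-0.39 -0.15] q [ 0.36  0.07  2.1  -0.    0.98  0.57] w 0.475 grip 40.80989956855774 F [-0.5 -0.5 -1.5]
shift now-axes [ 0.5  4.9 52.9] turn 0.0
```

View pics/s2.png

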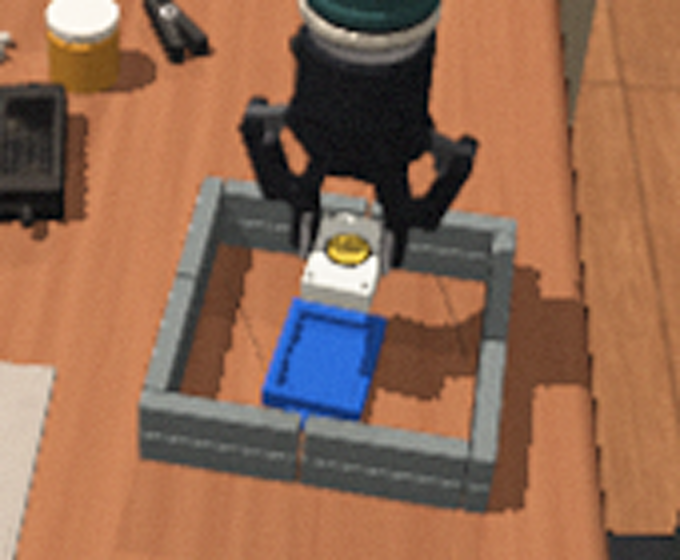

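The cassette is held squarely above the far part of the ring as seen from the side, with the disc at pixel (307,212). Lower it and check the disc against the fixture.

>>> drive_tool:
  increments:
    - {"delta_pos": [0.2, 4.7, 20], "turn": 0, "jaw": -0.3}
    - {"delta_pos": [0, 0, 20], "turn": 0, "jaw": -0.3}
    - {"delta_pos": [0, 0, 12], "turn": 0, "jaw": -0.3}
    - {"delta_pos": [0, 0, 0], "turn": 0, "jaw": -0.3}
    - {"delta_pos": [0, 0, 0], "turn": 0, "jaw": -0.3}
    - {"delta_pos": [0, 0, 0], "turn": 0, "jaw": -0.3}

```text
time: 11.28
tool_pos: [0.4689, 0.2015, 0.2202]
tcp_rot: [2.441, 1.977, 0.002]
wrist_force: [-0.6, -0.0, -1.1]
width: 0.476
grip_force: 40.8
```

```bash
python3 - <<'E'
from m import *
c=cam("side");s=bot.read_state();zd=s["tool_pos"][2]-.182+.02
k=blob(c,(280,195,340,260),yel);print("disc pix",k.mean(0),"z",zd,*rect(onplane(c,k,zd)))
p=np.asarray(c["pixels"])[150:290,220:390]
cv2.imwrite("pics/s3.png",cv2.resize(p,None,fx=4,fy=4,interpolation=2)[...,::-1])
E
python3 go.py 466.5 200.8 188 -12
```

```text
disc pix [301.65219907 225.91203704] z 0.058520657675588686 [469.4 204.7] [26.1 24.2] ang 82.4 cent [469.6 205. ]
t 11.33 pos [469.1 201.6 220.5] yaw -12.0 tilt [0.12 0.04] q [ 0.36  0.15  2.12 -0.    0.87  0.57] w 0.476 grip 40.81268012523651 F [ 0.  -0.2 -1.3]
shift now-axes [-1.4 -2.5 32.5] turn -0.0
```

View pics/s3.png

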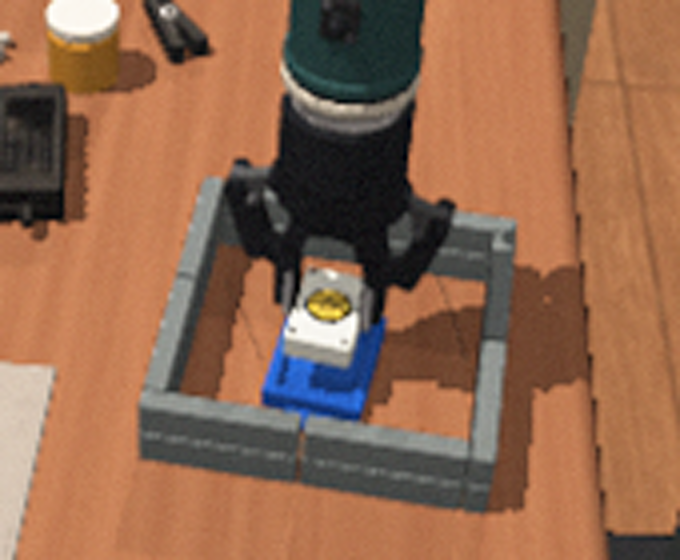

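Disc sits in line with the pocket (side bias the same as at the source place), and the pocket centre is consistent at (466.5, 200.8). Lowering.

>>> drive_tool:
  increments:
    - {"delta_pos": [-1.4, -2.5, 10], "turn": 0, "jaw": -0.3}
    - {"delta_pos": [0, 0, 9], "turn": 0, "jaw": -0.3}
    - {"delta_pos": [0, 0, 0], "turn": 0, "jaw": -0.3}
    - {"delta_pos": [0, 0, 0], "turn": 0, "jaw": -0.3}
    - {"delta_pos": [0, 0, 0], "turn": 0, "jaw": -0.3}

```text
time: 11.75
tool_pos: [0.4655, 0.2004, 0.1999]
tcp_rot: [-2.441, -1.977, 0.001]
wrist_force: [0.7, 0.1, -0.8]
width: 0.478
grip_force: 40.8
```

```bash
python3 go.py 466.5 200.7 188 -12
```

```text
t 11.75 pos [465.5 200.4 199.9] yaw -12.0 tilt [-0.03 -0.01] q [0.36 0.17 2.14 0.   0.83 0.57] w 0.478 grip 40.809441804885864 F [ 0.7  0.1 -0.8]
shift now-axes [ 0.5  0.9 11.9] turn -0.0001
```

>>> drive_tool:
  increments:
    - {"delta_pos": [0.5, 0.9, 3], "turn": 0, "jaw": -0.3}
    - {"delta_pos": [0, 0, 2], "turn": 0, "jaw": -0.3}
    - {"delta_pos": [0, 0, 2], "turn": 0, "jaw": -0.3}
    - {"delta_pos": [0, 0, 2], "turn": 0, "jaw": -0.3}
    - {"delta_pos": [0, 0, 0], "turn": 0, "jaw": -0.3}
    - {"delta_pos": [0, 0, 0], "turn": 0, "jaw": -0.3}

```text
time: 12.25
tool_pos: [0.4665, 0.2007, 0.191]
tcp_rot: [-2.441, -1.977, 0.001]
wrist_force: [-0.3, -0.5, -0.6]
width: 0.475
grip_force: 40.8
```

```bash
python3 go.py 466.5 200.7 188 -12
```

```text
t 12.25 pos [466.5 200.7 191. ] yaw -12.0 tilt [-0.03 -0.01] q [ 0.36  0.19  2.14 -0.    0.82  0.57] w 0.475 grip 40.82925081253052 F [-0.3 -0.5 -0.6]
shift now-axes [-0. -0.  3.] turn -0.0
```

>>> drive_tool:
  increments:
    - {"delta_pos": [0, 0, 1.5], "turn": 0, "jaw": -0.3}
    - {"delta_pos": [0, 0, 1], "turn": 0, "jaw": -0.3}
    - {"delta_pos": [0, 0, 0], "turn": 0, "jaw": -0.3}
    - {"delta_pos": [0, 0, 0], "turn": 0, "jaw": -0.3}

```text
time: 12.58
tool_pos: [0.4668, 0.2008, 0.1889]
tcp_rot: [2.441, 1.977, 0.001]
wrist_force: [-0.2, 0.5, 0.1]
width: 0.477
grip_force: 41.0
```

>>> drive_tool:
  increments:
    - {"delta_pos": [0, 0, 0.5], "turn": 0, "jaw": -0.3}
    - {"delta_pos": [0, 0, 0], "turn": 0, "jaw": -0.3}
    - {"delta_pos": [0, 0, 0], "turn": 0, "jaw": -0.3}

```text
time: 12.83
tool_pos: [0.4668, 0.2008, 0.1888]
tcp_rot: [2.441, 1.977, 0.0]
wrist_force: [-2.4, 0.2, 4.5]
width: 0.479
grip_force: 41.4
```

>>> drive_tool:
  increments:
    - {"delta_pos": [0, 0, 0], "turn": 0, "jaw": 0.6}
    - {"delta_pos": [0, 0, 0], "turn": 0, "jaw": 0.6}
    - {"delta_pos": [0, 0, 0], "turn": 0, "jaw": 0.6}
    - {"delta_pos": [0, 0, 0], "turn": 0, "jaw": 0.6}
    - {"delta_pos": [0, 0, -20], "turn": 0, "jaw": 0.6}
    - {"delta_pos": [0, 0, -30], "turn": 0, "jaw": 0.6}
    - {"delta_pos": [0, 0, -40], "turn": 0, "jaw": 0.6}
    - {"delta_pos": [0, 0, -20], "turn": 0, "jaw": 0.6}

```text
time: 13.5
tool_pos: [0.4677, 0.2011, 0.3019]
tcp_rot: [2.44, 1.976, 0.006]
wrist_force: [0.3, 0.4, 1.0]
width: 0.803
grip_force: 0.0
```

```bash
python3 go.py 482 -95 300 16.3
```

```text
t 13.5 pos [467.7 201.1 301.9] yaw -12.01 tilt [0.23 0.09] q [0.36 0.04 2.06 0.   1.04 0.57] w 0.803 grip 0.0 F [0.3 0.4 1. ]
shift now-axes [-286.7   75.6    1.5] turn -0.494
```

>>> drive_tool:
  increments:
    - {"delta_pos": [-35.8, 9.6, 0], "turn": 0, "jaw": 0}
    - {"delta_pos": [-35.8, 9.6, 0], "turn": 0, "jaw": 0}
    - {"delta_pos": [-35.8, 9.6, 0], "turn": 0, "jaw": 0}
    - {"delta_pos": [-35.8, 9.6, 0], "turn": 0, "jaw": 0}
    - {"delta_pos": [-35.8, 9.6, 0], "turn": 0, "jaw": 0}
    - {"delta_pos": [-35.8, 9.6, 0], "turn": 0, "jaw": 0}
    - {"delta_pos": [-35.8, 9.6, 0], "turn": 0, "jaw": 0}
    - {"delta_pos": [-35.8, 9.6, 0], "turn": 0, "jaw": 0}

```text
time: 14.17
tool_pos: [0.4819, -0.0971, 0.2982]
tcp_rot: [2.441, 1.977, 0.0]
wrist_force: [1.3, 0.0, 1.0]
width: 0.498
grip_force: 0.0
```

>>> drive_tool:
  increments:
    - {"delta_pos": [0, 0, 15], "turn": -0.12, "jaw": 0}
    - {"delta_pos": [0, 0, 20], "turn": -0.12, "jaw": 0}
    - {"delta_pos": [0, 0, 20], "turn": -0.12, "jaw": 0}
    - {"delta_pos": [0, 0, 20], "turn": -0.12, "jaw": 0}
    - {"delta_pos": [0, 0, 15], "turn": -0.017, "jaw": 0}
    - {"delta_pos": [0, 0, 0], "turn": 0, "jaw": 0}
    - {"delta_pos": [0, 0, 0], "turn": 0, "jaw": 0}
    - {"delta_pos": [0, 0, 0], "turn": 0, "jaw": 0}

```text
time: 14.83
tool_pos: [0.4827, -0.0954, 0.2089]
tcp_rot: [1.881, 2.515, 0.001]
wrist_force: [0.2, -0.2, 0.9]
width: 0.499
grip_force: 0.0
```

```bash
python3 go.py 483.3 -95 177 16.5
python3 - <<'E'
from m import *
c=cam("top");C=B["top"]["fix"]
for nm,f,z in(("cas",white,.024),("disc",yel,.026)): 
    print(nm,*rect(onplane(c,blob(c,C,f),z)))
c2=cam("side");print("side disc",*rect(onplane(c2,blob(c2,B["side"]["fix"],yel),.026)))
p=np.asarray(c["pixels"])[C[1]-3:C[3]+3,C[0]-3:C[2]+3];q=np.asarray(c2["pixels"])[130:270,240:340]
cv2.imwrite("pics/t4.png",np.hstack([cv2.resize(p,(400,312)),cv2.resize(q,(312*100//140,312))])[...,::-1])
E
```

```text
t 14.83 pos [482.7 -95.4 208.9] yaw 16.44 tilt [ 0.06 -0.02] q [-0.25  0.13  2.16 -0.    0.85 -0.53] w 0.499 grip 0.0 F [ 0.2 -0.2  0.9]
shift now-axes [ 0.3  0.7 31.9] turn -0.0011
cas [468.6 200.3] [69.2 47.8] ang 78.4 cent [468.6 200.5]
disc [468.6 200.3] [21.3 21.5] ang -87.3 cent [468.5 200.3]
side disc [466.4 203.2] [25.3 25.5] ang -52.2 cent [466.6 203.2]
```

View pics/t4.png

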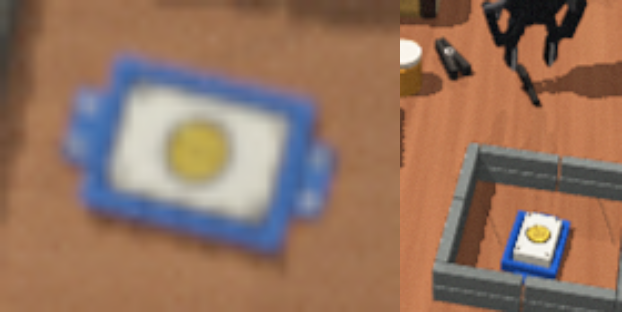

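Cassette is seated squarely in the pocket (disc and body centred with the fixture in both views). Now the probe.

>>> drive_tool:
  increments:
    - {"delta_pos": [0.3, 0.7, 15], "turn": 0, "jaw": 0}
    - {"delta_pos": [0, 0, 11], "turn": 0, "jaw": 0}
    - {"delta_pos": [0, 0, 5], "turn": 0, "jaw": 0}
    - {"delta_pos": [0, 0, 0], "turn": 0, "jaw": 0}
    - {"delta_pos": [0, 0, 0], "turn": 0, "jaw": 0}

```text
time: 15.35
tool_pos: [0.4826, -0.0948, 0.177]
tcp_rot: [-1.88, -2.516, 0.001]
wrist_force: [0.2, -0.7, -0.9]
width: 0.501
grip_force: 0.0
```

>>> drive_tool:
  increments:
    - {"delta_pos": [0, 0, 0], "turn": 0, "jaw": -1}
    - {"delta_pos": [0, 0, 0], "turn": 0, "jaw": -1}
    - {"delta_pos": [0, 0, 0], "turn": 0, "jaw": -1}
    - {"delta_pos": [0, 0, 0], "turn": 0, "jaw": -1}
    - {"delta_pos": [0, 0, 0], "turn": 0, "jaw": -1}
    - {"delta_pos": [0, 0, 0], "turn": 0, "jaw": -1}
    - {"delta_pos": [0, 0, 0], "turn": 0, "jaw": -1}
  grip_force: 30

```text
time: 15.93
tool_pos: [0.4833, -0.095, 0.1779]
tcp_rot: [1.88, 2.516, 0.001]
wrist_force: [-0.0, -0.2, 6.0]
width: 0.124
grip_force: 31.4
```

```bash
python3 go.py 483.3 -95 178 16.5
```

```text
t 15.93 pos [483.3 -95.  177.9] yaw 16.47 tilt [ 0.08 -0.02] q [-0.24  0.18  2.18  0.    0.78 -0.53] w 0.124 grip 31.4061176776886 F [-0.  -0.2  6. ]
shift now-axes [ 0.   0.  -0.1] turn -0.0005
```

>>> drive_tool:
  increments:
    - {"delta_pos": [0, 0, -5], "turn": 0, "jaw": -1}
    - {"delta_pos": [0, 0, -20], "turn": 0, "jaw": -1}
    - {"delta_pos": [0, 0, -30], "turn": 0, "jaw": -1}
    - {"delta_pos": [0, 0, -35], "turn": 0.12, "jaw": -1}
    - {"delta_pos": [0, 0, -25], "turn": 0.12, "jaw": -1}
    - {"delta_pos": [0, 0, -10], "turn": 0.12, "jaw": -1}
    - {"delta_pos": [0, 0, 0], "turn": 0.12, "jaw": -1}
    - {"delta_pos": [0, 0, 0], "turn": 0.017, "jaw": -1}

```text
time: 16.6
tool_pos: [0.4829, -0.0949, 0.3034]
tcp_rot: [2.444, 1.972, 0.002]
wrist_force: [-0.6, -1.3, -0.5]
width: 0.129
grip_force: 30.8
```

```bash
python3 go.py 466.6 200.8 300 -12
```

```text
t 16.6 pos [482.9 -94.9 303.4] yaw -12.2 tilt [ 0.11 -0.03] q [-0.24  0.01  2.09 -0.    1.04 -0.03] w 0.129 grip 30.75948178768158 F [-0.6 -1.3 -0.5]
shift now-axes [285.6 -78.5   3.2] turn -0.0035
```

>>> drive_tool:
  increments:
    - {"delta_pos": [18, -5, 0], "turn": 0, "jaw": -1}
    - {"delta_pos": [36, -9.9, 0], "turn": 0, "jaw": -1}
    - {"delta_pos": [36, -9.9, 0], "turn": 0, "jaw": -1}
    - {"delta_pos": [36, -9.9, 0], "turn": 0, "jaw": -1}
    - {"delta_pos": [36, -9.9, 0], "turn": 0, "jaw": -1}
    - {"delta_pos": [36, -9.9, 0], "turn": 0, "jaw": -1}
    - {"delta_pos": [36, -9.9, 0], "turn": 0, "jaw": -1}
    - {"delta_pos": [30, -8, 0], "turn": 0, "jaw": -1}

```text
time: 17.27
tool_pos: [0.4656, 0.1804, 0.3011]
tcp_rot: [-2.437, -1.981, 0.003]
wrist_force: [-0.3, -0.3, -0.6]
width: 0.127
grip_force: 30.8
```

>>> drive_tool:
  increments:
    - {"delta_pos": [15, -4, 0], "turn": 0, "jaw": -1}
    - {"delta_pos": [6.5, -2, 0], "turn": 0, "jaw": -1}
    - {"delta_pos": [0, 0, 0], "turn": 0, "jaw": -1}
    - {"delta_pos": [0, 0, 0], "turn": 0, "jaw": -1}
    - {"delta_pos": [0, 0, 0], "turn": 0, "jaw": -1}

```text
time: 17.68
tool_pos: [0.4653, 0.1996, 0.3016]
tcp_rot: [2.442, 1.977, -0.002]
wrist_force: [-0.4, -0.2, -1.3]
width: 0.129
grip_force: 30.8
```

```bash
python3 go.py 466.6 200.8 235 -12;  python3 - <<'E'
from h import *
c=cam("side");p=np.asarray(c["pixels"])[130:270,220:390]
cv2.imwrite("pics/s5.png",cv2.resize(p,None,fx=4,fy=4,interpolation=2)[...,::-1])
E
```

```text
t 17.68 pos [465.3 199.6 301.6] yaw -12.01 tilt [-0.06 -0.06] q [ 0.36  0.04  2.07 -0.    1.04  0.57] w 0.129 grip 30.75502574443817 F [-0.4 -0.2 -1.3]
shift now-axes [ 1.5  1.1 66.6] turn -0.0001
```

View pics/s5.png

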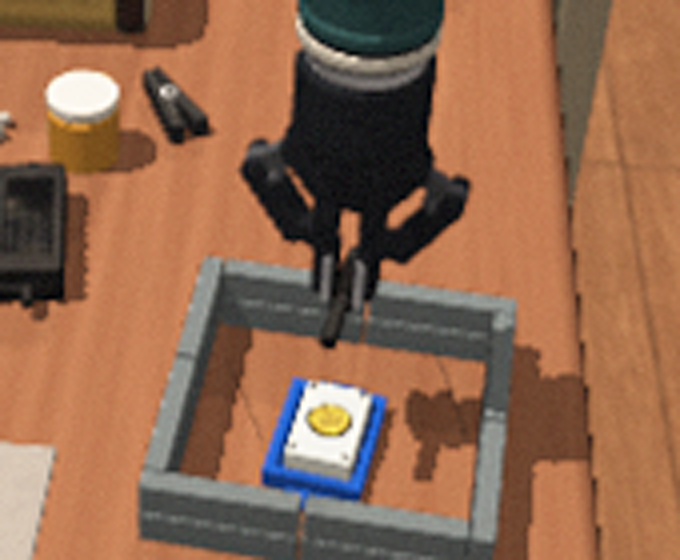

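Probe is held along the long side, its near end at pixel (302.5, 214.5). I check that end against the expected position for a level, centred grasp.

Run:
```python
from m import *
c=cam("side");u=np.array([np.cos(np.radians(78)),np.sin(np.radians(78)),0]);C=np.array([.4653,.1996,.1301])
print([proj(c,[C+u*a+[0,.0035,z]])[0].round(1) for a,z in((.0425,0),(.0425,-.0065),(.0425,.0065),(.0375,-.0065),(.02,-.0065))])
k=blob(c,(296,195,312,222),lambda i,h:h[...,2]<60);print(k[k[:,1].argmax()],k.min(0),k.max(0))
```

```text
[array([301.3, 216.1]), array([301.1, 218.1]), array([301.4, 214. ]), array([301.6, 216.7]), array([303.2, 211.6])]
[301.4375 216.3125] [299.1875 194.5625] [308.0625 216.3125]
```

>>> drive_tool:
  increments:
    - {"delta_pos": [2.6, 1.1, 20], "turn": 0, "jaw": -1}
    - {"delta_pos": [0, 0, 25], "turn": 0, "jaw": -1}
    - {"delta_pos": [0, 0, 20], "turn": 0, "jaw": -1}
    - {"delta_pos": [0, 0, 10], "turn": 0, "jaw": -1}
    - {"delta_pos": [0, 0, 0], "turn": 0, "jaw": -1}
    - {"delta_pos": [0, 0, 0], "turn": 0, "jaw": -1}
    - {"delta_pos": [0, 0, 0], "turn": 0, "jaw": -1}

```text
time: 18.37
tool_pos: [0.4679, 0.2029, 0.2284]
tcp_rot: [2.442, 1.976, 0.003]
wrist_force: [-0.5, -0.6, 1.2]
width: 0.126
grip_force: 30.8
```

```bash
python3 go.py 467 202 216 -12
```

```text
t 18.37 pos [467.9 202.9 228.4] yaw -12.03 tilt [0.11 0.04] q [ 0.36  0.14  2.11 -0.    0.89  0.57] w 0.126 grip 30.75027108192444 F [-0.5 -0.6  1.2]
shift now-axes [-1.1 -0.7 12.4] turn -0.0006
```

>>> drive_tool:
  increments:
    - {"delta_pos": [-1, -0.7, 6], "turn": 0, "jaw": -1}
    - {"delta_pos": [0, 0, 5], "turn": 0, "jaw": -1}
    - {"delta_pos": [0, 0, 0], "turn": 0, "jaw": -1}
    - {"delta_pos": [0, 0, 0], "turn": 0, "jaw": -1}
    - {"delta_pos": [0, 0, 0], "turn": 0, "jaw": -1}
    - {"delta_pos": [0, 0, 0], "turn": 0, "jaw": -1}

```text
time: 18.87
tool_pos: [0.4663, 0.2023, 0.2164]
tcp_rot: [2.441, 1.977, 0.001]
wrist_force: [0.4, 0.4, -0.5]
width: 0.127
grip_force: 30.8
```

```bash
python3 go.py 467 202 216 -12;  python3 - <<'E'
from h import *
c=cam("side");p=np.asarray(c["pixels"])[180:270,260:360]
cv2.imwrite("pics/s6.png",cv2.resize(p,None,fx=6,fy=6,interpolation=2)[...,::-1])
E
```

```text
t 18.87 pos [466.3 202.3 216.4] yaw -12.0 tilt [0.02 0.01] q [ 0.36  0.15  2.12 -0.    0.87  0.57] w 0.127 grip 30.75382947921753 F [ 0.4  0.4 -0.5]
shift now-axes [-0.1  0.7  0.4] turn 0.0001
```

View pics/s6.png

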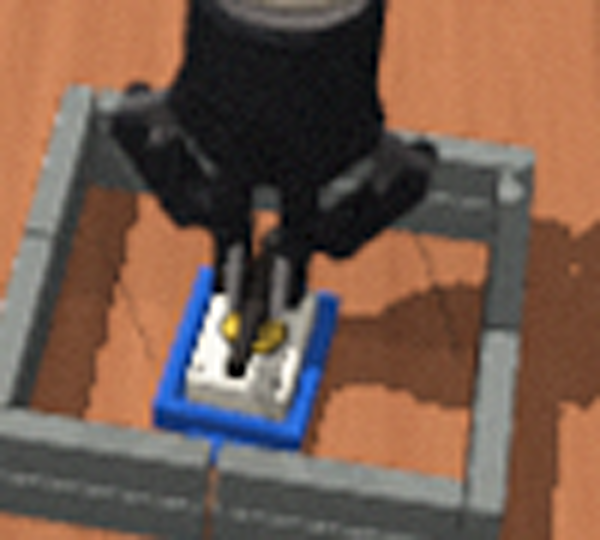

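The near tip is at about pixel (299.3, 242), over the cassette and clear of it. One last numeric check against the expectation.

Run:
```python
from m import *
c=cam("side");u=np.array([np.cos(np.radians(78)),np.sin(np.radians(78)),0]);C=np.array([.4667,.2023,.045])
print([proj(c,[C+u*a+[0,.0035,z]])[0].round(1) for a,z in((.0425,-.0065),(.0425,-.0045),(.0375,-.0045),(.03,-.0045))])
k=blob(c,(292,222,308,255),lambda i,h:h[...,2]<70);print(k[k[:,1].argmax()])
# probe at the pick-up, before grasp: both ends along its axis, bias-corrected
for n,b in(("top",(2.3,-.4)),("side",(.2,3.9))):
    d=pickle.load(open(n+"2.pkl","rb"))
    for th in(75,95):
        P=onplane(d,blob(d,B[n]["pro"],lambda i,h:h[...,2]<th),.0065)[:,:2]*1000-b
        v=np.array([np.cos(np.radians(-73.5)),np.sin(np.radians(-73.5))]);s=(P-[483.3,-95])@v;print(n,th,s.min().round(1),s.max().round(1),((s.min()+s.max())/2).round(1))
```

```text
[array([298.3, 244.1]), array([298.3, 243.5]), array([298.8, 242.1]), array([299.5, 239.9])]
[298.4375 242.3125]
top 75 -39.7 37.1 -1.3
top 95 -41.8 39.5 -1.2
side 75 -46.1 45.2 -0.5
side 95 -47.3 46.5 -0.4
```

```bash
python3 -c "
from h import *
print(bot.finish_job())"
```

```text
the job is handed in; nothing more can be done
None
```

The job is handed in: the cassette is seated flat and square in the pocket and let go, and the probe is held level about 12 mm above the yellow disc. By my measurements its middle is within about 4 mm of the disc centre; the final verdict was not shown to me.

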